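# Weigh the pressing die on the hanging-pan spring balance

### The arm

A 7-joint arm with a two-finger parallel gripper is mounted at the origin on the work surface. World frame = base frame: x ahead of the robot, y to its left, z up, the work surface at z = 0. Lengths are in mm, angles in rad, forces in N, time in s.
With the tool pointing down it reaches from about 425 to 875 mm from the base axis. Payload 8.4 kg.
Tool frame: the origin (TCP) lies midway between the tips of the shut fingers; the grasp point (between the pads) lies 19 mm behind it; z points along the fingers, y is the direction in which the jaws open and shut (so a half turn about z gives the same grasp; the last joint's range is limited). The gripper opens to 85 mm and grips with 20 to 120 N. Pads are 22 mm wide; open, the fingers measure 114 mm over their backs; the gripper's body (76 mm by 85 mm) begins 54 mm behind the grasp point. The pads swing forward as they close: fully open they stand 13 mm farther back than shut.
Start: joints at [1.193, 0.333, 0.04, 1.465, -0.013, 1.343, -0.059], TCP at [178.86, -624.879, 231.308] pointing down, gripper open.
Joint ranges: [-2.58, 2.58], [-0.38, 2.09], [-1.3, 1.39], [0.25, 2.4], [-1.5, 4.64], [0.08, 2.09], [-2.65, 2.65]. Speed limits (rad/s): [2.22, 2.22, 2.79, 2.79, 3.14, 3.14, 3.14].

### API

Orientations are given as a unit quaternion [x, y, z, w].
In Python, from plant import manip gives the robot as it stands. The module is installed in compiled form; this text tells all that it offers. Calls block until the motion is done:
- manip.movep(position, orientation): joint-space move of the TCP to a pose.
- manip.line_to(position, rotation=None, velocity=150, max_force=None): straight line of the TCP; rotation=None keeps the orientation; velocity is the mean speed in mm/s. With max_force (N) it stops when the force on the tool has changed by that much, and returns True; else False.
- manip.goto_joints(angles): joint-space move.
- manip.command_gripper(opening, grip_force=None): finger opening in mm; grip_force is the grip in N (None keeps the last); returns when the fingers have stopped.
- manip.wait(seconds).
- manip.inverse_kinematics(position, orientation): joint angles nearest the present ones, or None.
- manip.get_image(name): name is "scene" or "top" or "wrist"; returns the picture (420x560x3 uint8, blue, green, red); there is no depth.
- manip.camera_info(name): a dict with "fx", "fy", "cx", "cy" (pixels), "rvec" (rotation vector, rad) and "tvec" (3), from world to camera coordinates, as OpenCV has them. Camera axes: x right, y down, z forward; pixel columns grow to the right and rows downward; lengths in mm; the calibration is good to about 2 mm. A picture is of the moment at which its call begins: read the wrist's pose just before it. camera_info takes no time and is no camera call; for the wrist camera it gives the pose at the moment of the call.
A pose or a line that the arm cannot do raises manip.MotionError and nothing moves.
- manip.job_done(): hands the job in, once; it reports no verdict.
Readings, each from a call of its own:
- manip.read_time(): time.
- manip.read_joint_pos(): joint angles.
- manip.read_joint_vel(): joint speeds.
- manip.read_joint_efforts(): joint torques, N m.
- manip.read_tool_pos(): TCP position.
- manip.read_tool_rot(): TCP orientation.
- manip.read_contact_force(): force on the tool from outside, world axes, zero at the start.
- manip.read_wrist_torque(): the same for the moment, N m.
- manip.read_grip_width(): finger opening in mm.
Only numpy, scipy, OpenCV 4.12 (cv2) and the standard library are available. Lean on these libraries where they do the work, as an engineer would, in place of code of your own. Each camera call takes 0.05 s, during which the arm holds its last target. There are 200 camera calls.

### The job

Weigh the steel pressing die that stands in the pan of the spring balance: take the balance by its orange handle and draw it up slowly until the red ring on the rod has just come out of the blue tube, and pause there for a second with the pan still resting on its block. Then lift the balance straight up until the pan hangs at least 6 cm above the block with the die still in it, and keep it there level and still for three seconds; finish while still holding it in the air. Leave the other things on the bench alone.

Things in the scene. Friction and masses are not known exactly. Their poses are not given: they have to be found in the camera images.
- handle (a point): Grip point of the spring balance: centre of its upright orange paddle handle, 60 mm long (this point's x), 16 mm thick (its y), reaching 25 mm below and 20 mm above this point. Parked, the point is 190 mm above the bench. Under the paddle, one piece with it, is a blue tube, 28 mm across, 70 mm long, aluminium collar at its lower lip. z points up along the tube.
- balance: The same paddle-and-tube piece; origin on the tube's axis 170 mm below handle (at the pan's underside while the gauge is closed), axes as handle. Balance and pan together weigh 0.24 kg.
- gauge (a joint): How far the sprung rod with yoke and pan is drawn down out of the blue tube, m: 0 closed (at the start), at most 0.07. Spring 100 N per m. The white rod's red ring (6 mm high, 15 mm across) is hidden in the tube at 0 and has just come fully out of the lower lip at 0.022. With the die in it the pan leaves the block at about 0.042 to 0.052.
- pan (a point): Centre of the underside of the aluminium pan, 110 mm across, rim 10 mm high, floor 4 mm thick. A steel wire yoke (uprights at +-50 mm along x, crossbar 68 mm above this point) joins it to the rod; it only slides along the tube's axis, so it tilts and turns with the handle. z is up, square to the pan.
- die: Polished steel pressing die standing loose in the pan, up to about 10 mm off its centre: round base 44 mm across and 28 mm high with a 24 mm plunger on top, 42 mm high in all, 0.3 to 0.42 kg. Origin at the centre of its underside, z up.
- block_top (a point): Centre of the top of the fixed round parking block (green, black rubber top, 124 mm across, 20 mm high) on which the pan stands at the start.
- jar: Bystander, leave alone: white plastic sample jar with blue lid, 52 mm wide, 65 mm high. Origin at its underside on the bench.
- amber: Bystander, leave alone: amber glass bottle with black cap, 56 mm wide, 110 mm high. Origin at its underside on the bench.
- spare_die: Bystander, leave alone: a second, dark steel pressing die standing on the bench, 44 mm wide, 42 mm high. Origin at its underside on the bench.
- mortar: Bystander, leave alone: white ceramic mortar bowl, 90 mm wide, 45 mm high. Origin at its underside on the bench.
- pellets: Bystander, leave alone: grey divided pellet tray, 100 x 140 x 25 mm. Origin at its underside on the bench.
- brush: Bystander, leave alone: cleaning brush lying on the bench. Origin at its underside on the bench.
Not all that is in view belongs to the job. Leave any purple or yellow look-alike of the die alone.

How it is judged (in metres and radians):
On the way, in this order (a step that is already met when the one before it is completed fails the run):
1. the gauge is drawn out to the red ring and held there, the pan still resting on its block (value of joint gauge between 0.016 and 0.03 m and z of pan in the frame of block_top below 0.005 m and horizontal distance between pan and block_top below 0.03 m and contact force between the fingers and balance above 1 N), for 0.5 s.
2. the pan with the die hangs clear of its block, level and still, for two seconds (z of pan in the frame of block_top above 0.045 m and horizontal distance between pan and block_top below 0.06 m and angle between pan's own z axis and vertical below 0.1 rad and value of joint gauge above 0.033 m and horizontal distance between die and pan below 0.035 m and z of die in the frame of pan below 0.01 m and angle between die's own z axis and vertical below 0.13 rad and linear speed of die below 0.03 m/s and angular speed of die below 0.25 rad/s and contact force between the fingers and balance above 1 N), for 2 s.
At the end, for the whole second after the job is handed in: The gripper holds the balance; the pan hangs at least 45 mm above the block and within 60 mm of being over it, tilted less than 0.10 rad, its weight on the spring (gauge beyond 0.033 m); the die stands upright in the pan within 35 mm of its centre, moving slower than 0.03 m/s and 0.25 rad/s (all of step 2); the arm keeps its last pose, push and grip.
It fails at once if the die leaves the pan or topples (horizontal distance between die and pan above 0.05 m or angle between die's own z axis and vertical above 0.5 rad).
It fails at once if another thing on the bench is moved by more than 20 mm (distance of any of jar, amber, spare_die, mortar, pellets, brush from where it was at the start of the episode above 0.02 m).
It also fails if it takes over 45 s, if anything falls off the work surface, if the arm or the gripper's body presses on something with over 40 N, if the wrist force passes 120 N, or if a joint passes its speed limit or range.

## Working session

There is one attempt and no reset: what is moved stays moved. The work goes in short steps, each a Python script; the robot and the scene stay as the last script left them, time stands still between calls to the robot, and variables do not carry over. Pictures are saved under pics/ and viewed, on a budget of 10 in all, crops included, one or two more only if the job needs it, and the job is handed in when it is done.

```bash
mkdir -p pics
cat > h.py <<'E'
import numpy as np, cv2
from plant import manip
from scipy.spatial.transform import Rotation as R
def ray(ci,u,v):
    Rm=cv2.Rodrigues(np.array(ci["rvec"],float))[0]; t=np.array(ci["tvec"],float).ravel()
    d=Rm.T@np.array([(u-ci["cx"])/ci["fx"],(v-ci["cy"])/ci["fy"],1]); return -Rm.T@t,d
def onplane(ci,u,v,z):
    c,d=ray(ci,u,v); return c+d*(z-c[2])/d[2]
def proj(ci,p):
    return cv2.projectPoints(np.array([p],float),np.array(ci["rvec"],float),np.array(ci["tvec"],float),np.array([[ci["fx"],0,ci["cx"]],[0,ci["fy"],ci["cy"]],[0,0,1]],float),None)[0].ravel()
E
python3 - <<'E'
from h import *
for n in ("scene","top"):
    im=manip.get_image(n); cv2.imwrite(f"pics/{n}0.png",im); ci=manip.camera_info(n)
    print(n,ci,ray(ci,280,210))
    h=cv2.cvtColor(im,cv2.COLOR_BGR2HSV)
    for nm,lo,hi in (("orange",(5,150,100),(20,255,255)),("blue",(100,120,50),(130,255,255)),("green",(45,80,40),(85,255,255))):
        m=cv2.inRange(h,lo,hi); k,l,s,c=cv2.connectedComponentsWithStats(m)
        print(nm,[(s[i].tolist(),c[i].round(1).tolist()) for i in range(1,k) if s[i][4]>30])
print(manip.read_tool_rot(),manip.read_time())
E
```

```text
scene {'fx': 387.58652584953103, 'fy': 387.58652584953103, 'cx': 281.56587992536424, 'cy': 208.56590366655348, 'rvec': array([ 0.74261714,  2.57476371, -1.14130662]), 'tvec': array([ 474.0519084 , -117.43629098, 1236.89162   ])} (array([934.73534918, 587.85482899, 741.02220004]), array([-0.39310279, -0.62592896, -0.67358233]))
orange [([310, 186, 29, 21, 521], [323.8, 195.7]), ([167, 209, 23, 19, 306], [178.0, 218.8]), ([176, 236, 15, 6, 32], [183.2, 239.6])]
blue [([152, 0, 8, 35, 50], [155.7, 16.8]), ([163, 0, 20, 25, 135], [172.5, 14.4]), ([187, 0, 8, 29, 119], [190.4, 13.9]), ([143, 0, 144, 101, 6292], [214.8, 46.0]), ([289, 0, 26, 50, 961], [303.3, 21.1]), ([116, 187, 8, 10, 50], [119.6, 191.3]), ([316, 205, 13, 23, 256], [321.7, 215.9]), ([224, 299, 23, 24, 439], [235.0, 310.1])]
green [([294, 240, 50, 32, 389], [318.1, 262.1]), ([146, 269, 29, 35, 529], [159.9, 285.9]), ([174, 403, 19, 17, 146], [184.5, 412.6]), ([163, 413, 10, 7, 39], [166.4, 416.8])]
top {'fx': 456.7647869194231, 'fy': 456.7647869194231, 'cx': 266.4833570524823, 'cy': 208.01868588789523, 'rvec': array([ 2.13316094, -2.14234836,  0.20087326]), 'tvec': array([   2.59502857,  604.77058299, 1059.53003028])} (array([ 413.68762723,   16.67248122, 1147.58121836]), array([ 0.16742227, -0.04457406, -0.98533114]))
orange [([319, 130, 22, 21, 189], [326.9, 141.9]), ([216, 231, 24, 26, 242], [227.9, 243.5])]
blue [([408, 103, 11, 9, 89], [413.0, 107.1]), ([193, 131, 19, 19, 289], [202.1, 140.0]), ([228, 244, 9, 9, 44], [232.7, 248.9])]
green [([90, 49, 78, 43, 1972], [131.3, 75.0]), ([241, 93, 35, 12, 265], [257.5, 98.7]), ([208, 226, 50, 50, 293], [232.8, 253.2])]
[ 9.90300181e-01  1.38942427e-01 -1.49058621e-04 -7.28811413e-04] 0.1
```

View pics/scene0.png

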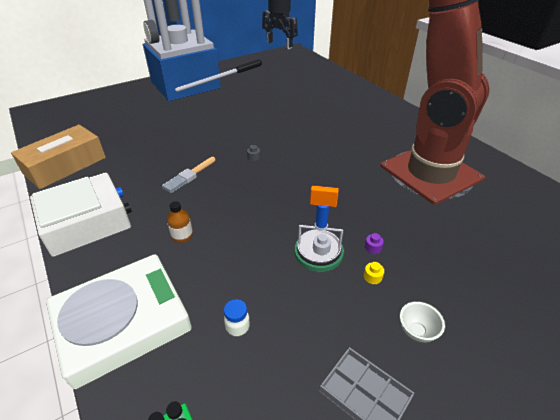

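View pics/top0.png

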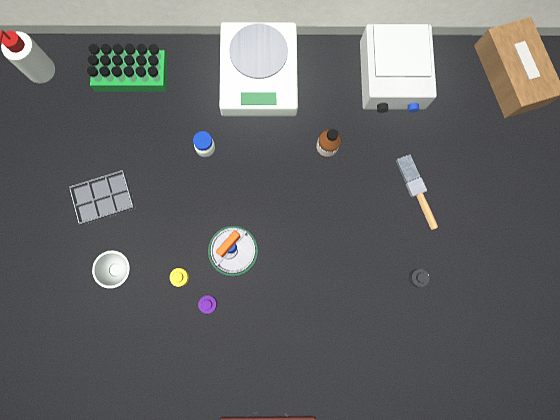

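Scene view: the balance's orange paddle is at (324,196) and the polished die is in its pan at (322,242). Other candidates are yellow (374,272), purple (374,242) and a dark spare at (253,152). Only the polished grey one in the pan fits. Top view: the paddle is at (228,243), running lower-left to upper-right. Next I'll compute its pose and make the confirming crop.

Run:
```python
from h import *
ci=manip.camera_info("top"); im=cv2.imread("pics/top0.png"); h=cv2.cvtColor(im,cv2.COLOR_BGR2HSV)
m=cv2.inRange(h,(5,150,100),(20,255,255)); k,l,s,c=cv2.connectedComponentsWithStats(m)
i=np.argmin(np.hypot(*(c-[228,243]).T)); pts=np.argwhere(l==i)[:,::-1]
print("rect",cv2.minAreaRect(pts.astype(np.float32)))
P=np.array([onplane(ci,u,v,210)[:2] for u,v in pts]); r=cv2.minAreaRect(P.astype(np.float32)); print("world z210",r, "line", cv2.boxPoints(r).tolist())
g=cv2.inRange(h,(45,80,40),(85,255,255)); k,l,s,c=cv2.connectedComponentsWithStats(g)
i=np.argmin(np.hypot(*(c-[233,252]).T)); pts=np.argwhere(cv2.dilate((l==i).astype(np.uint8),None)>0)[:,::-1]
for z in (0,20):
  P=np.array([onplane(ci,u,v,z)[:2] for u,v in pts],np.float32); print("green",z,cv2.minEnclosingCircle(P))
s=manip.camera_info("scene")
a,d=ray(ci,227.9,243.5);b,e=ray(s,323.8,195.7)
t=np.linalg.lstsq(np.c_[d,-e],b-a,rcond=None)[0]; print("tri",a+d*t[0],b+e*t[1])
sc=cv2.imread("pics/scene0.png")[170:290,270:400]; cr=cv2.resize(sc,None,fx=5,fy=5,interpolation=cv2.INTER_CUBIC)
cv2.imwrite("pics/crop.png",cr)
```

```text
rect ((227.90707397460938, 243.606201171875), (8.56056022644043, 28.315696716308594), 41.18592834472656)
world z210 ((503.4546203613281, 81.9521713256836), (17.721174240112305, 57.82936096191406), 49.00368118286133) line [[475.8185729980469, 94.23296356201172], [519.4653930664062, 56.29629135131836], [531.0906982421875, 69.67137908935547], [487.44384765625, 107.60804748535156]]
green 0 ((506.69464111328125, 84.9634017944336), 66.01142883300781)
green 20 ((505.0736999511719, 83.77322387695312), 64.86097717285156)
tri [505.73414019  83.63476426 187.21550428] [504.40968018  84.81680063 187.1709795 ]
```

View pics/crop.png

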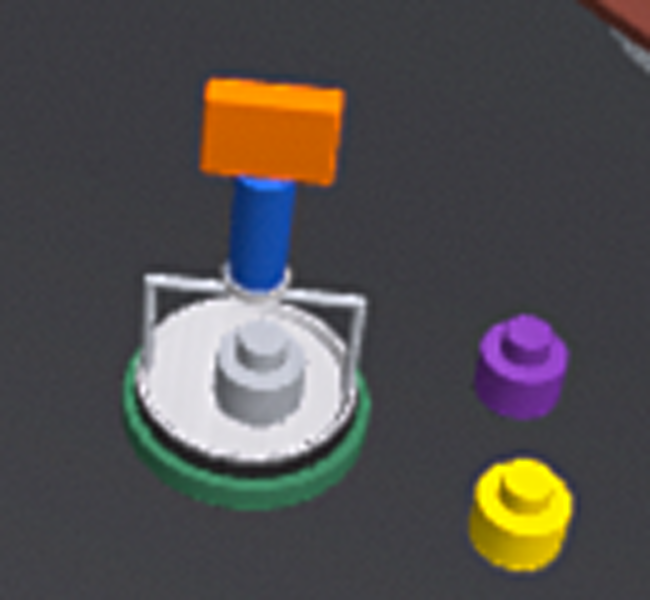

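The crop confirms it: the polished grey die is in the pan under the orange paddle, and the purple and yellow look-alikes stand on the bench to the right. I'll move above the handle and look once with the wrist camera.

Run:
```python
from h import *
best=None
q0=np.array(manip.read_joint_pos())
for psi in (-41,139):
    q=(R.from_euler('z',psi,degrees=True)*R.from_euler('x',180,degrees=True)).as_quat()
    j=manip.inverse_kinematics([505,83.5,290],q); print(psi,j)
    if j is not None and (best is None or abs(j[6])<abs(best[1][6])): best=(q,j,psi)
print(best[2])
p=manip.read_tool_pos(); manip.line_to([p[0],p[1],300])
manip.movep([505,83.5,290],best[0]); manip.command_gripper(50,60)
ci=manip.camera_info("wrist"); im=manip.get_image("wrist"); cv2.imwrite("pics/w1.png",im)
h=cv2.cvtColor(im,cv2.COLOR_BGR2HSV); m=cv2.inRange(h,(5,150,100),(20,255,255))
k,l,s,c=cv2.connectedComponentsWithStats(m); i=1+np.argmax(s[1:,4]); print(s[i],c[i])
print(manip.read_time(),manip.read_tool_pos(),ci["tvec"],"cam",ray(ci,280,210))
for z in (190,210): print([proj(ci,np.array([505,83.5,z])+R.from_euler('z',-41,degrees=True).apply([a,b,0])).round() .tolist() for a in(-30,30) for b in(-8,8)])
```

```text
-41 [ 0.62990738  0.09633642 -0.92682308  1.66721683  0.07792175  1.41688402
 -2.59303363]
139 [ 0.60859091  0.09299459 -0.90297768  1.66791753  0.07385667  1.41639879
  0.5515529 ]
139
[267 173  23  40 212] [276.32075472 180.53301887]
3.95 [505.01557194  83.48590604 289.99181133] [-394.78322694 -364.31471803  349.11447347] cam (array([454.64906681, 127.96313253, 432.87364022]), array([ 0.19121718, -0.15519125, -0.96943661]))
[[265.0, 176.0], [288.0, 176.0], [266.0, 257.0], [287.0, 257.0]]
[[264.0, 181.0], [289.0, 181.0], [265.0, 268.0], [288.0, 268.0]]
```

View pics/w1.png

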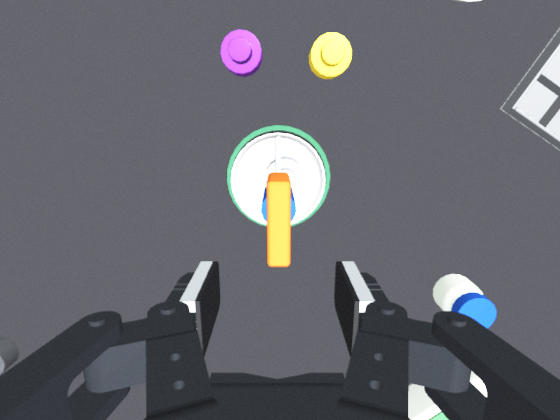

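The wrist view shows the paddle's top face at about columns 267–291, rows 181–267, aligned with the jaws and roughly 2 px right of prediction. I'll correct for that, descend and grip.

Run:
```python
from h import *
ci=manip.camera_info("wrist"); im=cv2.imread("pics/w1.png")
h=cv2.cvtColor(im,cv2.COLOR_BGR2HSV); m=cv2.inRange(h,(5,150,100),(25,255,255))
k,l,s,c=cv2.connectedComponentsWithStats(m); i=1+np.argmax(s[1:,4]); print(s[i],c[i])
p=onplane(ci,279,224,210); print("handle xy",p)
x,y=(p[:2]+[505,83.5])/2 if np.hypot(*(p[:2]-[505,83.5]))>4 else p[:2]
print(manip.line_to([x,y,290]))
print(manip.line_to([x,y,172],velocity=80,max_force=8))
f0=np.array(manip.read_contact_force())
manip.command_gripper(10,60); manip.wait(.3)
print(manip.read_tool_pos(),manip.read_grip_width(),f0,manip.read_contact_force(),manip.read_wrist_torque(),manip.read_time())
cv2.imwrite("pics/s2.png",cv2.resize(manip.get_image("scene")[150:300,230:430],None,fx=4,fy=4,interpolation=cv2.INTER_CUBIC))
```

```text
[267 173  24  94 671] [277.55588674 213.97019374]
handle xy [505.38315185  85.56291287 210.        ]
False
False
[505.37289153  85.36255607 172.20953417] 15.266033792196684 [ 0.08774772  0.64744313 -0.66375505] [-2.81099392 -2.57767667  4.91196935] [-0.50588388  0.66856722  0.0178215 ] 6.525
```

View pics/s2.png

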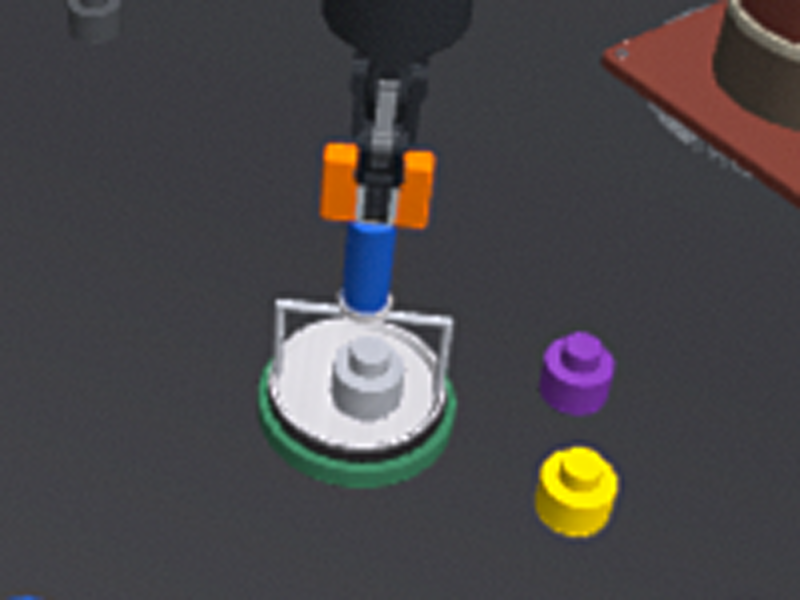

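The fingers hold the paddle at its centre, at (378,190) in the crop, and the die still stands in the pan. Now I'll draw it up about 22 mm.

Run:
```python
from h import *
x,y,z=manip.read_tool_pos()
for dz in (2,12,22):
    manip.line_to([x,y,172+dz],velocity=10); print(dz,manip.read_tool_pos()[2],manip.read_contact_force(),manip.read_grip_width())
manip.wait(1.2); print(manip.read_contact_force(),manip.read_time(),manip.read_tool_pos())
im=manip.get_image("scene"); cv2.imwrite("pics/s3.png",cv2.resize(im[150:300,250:400],None,fx=4,fy=4,interpolation=cv2.INTER_CUBIC))
```

```text
2 173.7890407906697 [-0.25067189 -1.20904433 -0.22586426] 15.465757561814637
12 183.92702828750092 [-0.49548833 -1.69779585 -1.62254316] 15.486139566741446
22 193.91734858002076 [-0.89701317 -0.74979385 -3.39713593] 15.22567661495336
[-0.96250959 -0.35075541 -3.88529335] 10.425 [505.40770888  85.31980976 194.00308144]
```

View pics/s3.png

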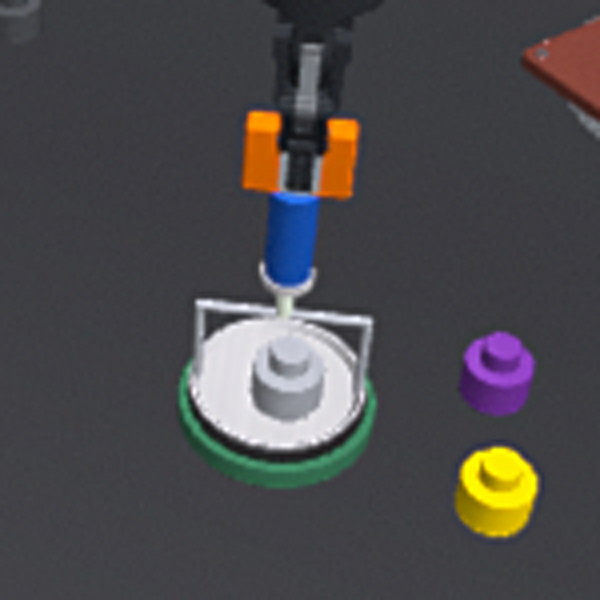

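The rod is showing below the collar, but the ring isn't clearly visible. I'll measure the real draw from the blue tube's lower edge, then nudge up in small steps while watching for red.

Run:
```python
from h import *
ci=manip.camera_info("scene"); x,y,z=manip.read_tool_pos()
def look(im):
    h=cv2.cvtColor(im,cv2.COLOR_BGR2HSV)[170:260,290:350]
    b=cv2.inRange(h,(100,120,50),(130,255,255)); v=np.argwhere(b)[:,0]+170
    o=cv2.inRange(h,(5,150,100),(20,255,255)); vo=np.argwhere(o)[:,0]+170
    bgr=im[200:260,300:345].astype(int); d=bgr[...,2]-bgr[...,:2].max(-1)
    red=[(int(u)+300,int(w)+200,int(d[w,u])) for w,u in np.argwhere((d>25)) if bgr[w,u,1]<110]
    return "blue",v.min(),v.max(),"orange",vo.min(),vo.max(),red[:12],len(red)
print(look(cv2.imread("pics/scene0.png")))
print("proj top parked/22up",proj(ci,[505,84,95]),proj(ci,[505,84,117]),proj(ci,[505,84,210]),proj(ci,[505,84,232]))
for zz in (194,196,198):
    if zz>194: manip.line_to([x,y,zz],velocity=8)
    manip.wait(.4); im=manip.get_image("scene"); print(zz,look(im),manip.read_contact_force()[2],manip.read_tool_pos()[2])
cv2.imwrite("pics/s4.png",cv2.resize(im[180:260,280:370],None,fx=6,fy=6,interpolation=cv2.INTER_CUBIC)); print(manip.read_time())
```

```text
('blue', np.int64(205), np.int64(227), 'orange', np.int64(186), np.int64(206), [(310, 200, 81), (311, 200, 111), (312, 200, 108), (313, 200, 109), (314, 200, 106), (315, 200, 107), (316, 200, 108), (317, 200, 107), (318, 200, 107), (319, 200, 106), (320, 200, 107), (321, 200, 105)], 166)
proj top parked/22up [320.42075859 225.2687699 ] [321.0866971  218.55316008] [324.1595586  187.56510541] [324.95421669 179.55143204]
194 ('blue', np.int64(198), np.int64(221), 'orange', np.int64(178), np.int64(199), [], 0) -3.460566417867498 193.98559632970716
196 ('blue', np.int64(197), np.int64(220), 'orange', np.int64(177), np.int64(198), [], 0) -3.417797261438826 195.97388112591386
198 ('blue', np.int64(197), np.int64(219), 'orange', np.int64(176), np.int64(197), [(323, 223, 65)], 1) -3.56007135547764 197.9799583603987
12.625
```

View pics/s4.png

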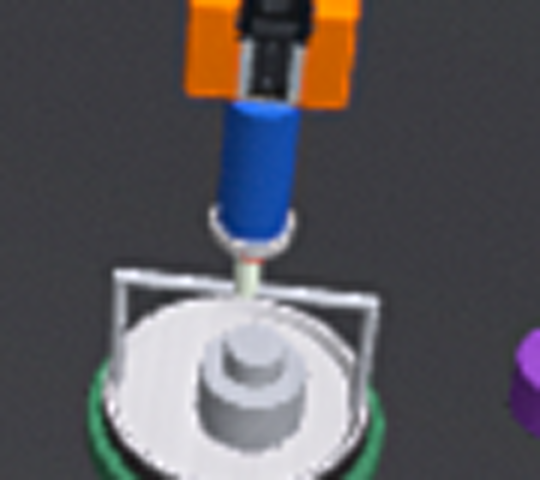

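The red ring is now just showing under the collar at (252,260) in the crop. The pan is still seated, and the draw is about 22–26 mm by encoder and image shift. I'll pause here, then lift smoothly.

Run:
```python
from h import *
x,y,z=manip.read_tool_pos()
manip.wait(1.0)
for zz,v in ((212,15),(230,12),(290,25)):
    manip.line_to([x,y,zz],velocity=v); print(zz,manip.read_contact_force(),manip.read_wrist_torque(),manip.read_grip_width(),manip.read_time())
manip.wait(1.5)
im=manip.get_image("scene"); cv2.imwrite("pics/s5.png",cv2.resize(im[130:280,250:400],None,fx=4,fy=4,interpolation=cv2.INTER_CUBIC))
print(manip.read_tool_pos(),manip.read_contact_force(),manip.read_time())
```

```text
212 [-0.35651405 -0.75128018 -5.68156075] [0.00779281 0.03137226 0.0664098 ] 15.651646984167517 14.7083
230 [-5.62218583e-01 -1.83317387e-03 -6.42284575e+00] [-0.06156729  0.01096022  0.01026944] 15.129844588286645 16.3583
290 [ 0.21033946  0.69597809 -6.42604253] [-0.01618325  0.0276917  -0.04327227] 15.558770855212886 18.9083
[505.3510065   85.32022211 290.01040912] [-0.25618587 -0.34056729 -5.45829984] 20.4583
```

View pics/s5.png

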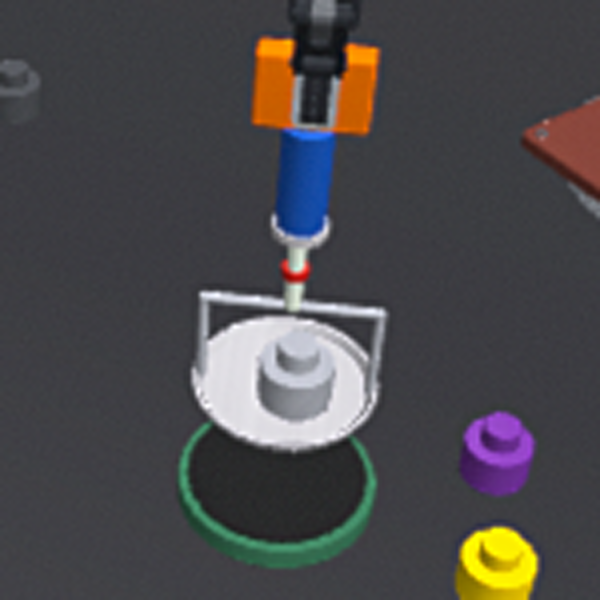

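The pan hangs level and clear of the block, with the die upright at (296,375) and the red ring well out at (296,270). I'll hold for the required time, check stillness, and hand in.

Run:
```python
from h import *
def die(im):
    h=cv2.cvtColor(im,cv2.COLOR_BGR2HSV)
    o=cv2.inRange(h[140:180,300:350],(5,150,100),(20,255,255)); return np.argwhere(o).mean(0).round(2)
a=manip.get_image("scene"); manip.wait(3.5); b=manip.get_image("scene")
print(die(a),die(b),"px changed",int((cv2.absdiff(a,b)[150:260,280:370].max(-1)>25).sum()),np.array(manip.read_contact_force()),manip.read_tool_pos(),manip.read_time())
ci=manip.camera_info("scene"); print("pan centre pred, 70 mm up",proj(ci,[505,85,90+4]))
manip.job_done()
```

```text
[11.33 27.75] [11.3  27.76] px changed 0 [-0.42140807  0.48052233 -5.66264776] [505.3439814   85.31897199 289.99045918] 24.0583
pan centre pred, 70 mm up [320.64237833 225.82009589]
the job is handed in; nothing more can be done
```

I handed the job in at about 24 s of the 45 s allowed, with the gripper still holding the balance in the air and the die upright in the pan. The interface reports no verdict, so what follows is from my own checks.

- **Drawing out:** I took the orange handle and drew it up about 22 mm, paused, then went on to about 26 mm. The ring was not visible in the camera at 22 mm. At 26 mm its lower edge showed under the collar, and the pan was still resting on the block. I held it there for over 1 s more before lifting.
- **Lifting:** I then lifted straight up to a tool height of 290 mm. That puts the pan about 70 mm above the block, estimated from the total rise less the spring's likely extension of about 47 mm.
- **Holding still:** Two scene pictures 3.5 s apart showed no changed pixels around the balance. The hanging pan looked level, with the red ring well out of the tube.
- **Weight:** The last wrist reading was about 5.7 N, though readings scatter by about 0.5 N. Taking off the 0.24 kg balance and pan leaves roughly 0.34 kg for the die, which is within the stated 0.3–0.42 kg.

The gauge has no direct reading, so its values come from tool height and image shift. I never went near the other things on the bench, but I did not measure their positions again at the end.

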